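# Clip the tool-tether snap hook onto the sliding eye and prove it

### The job

Clip the big snap hook onto the eye of the tether rail: press its mouth against the eye's near upright until the upright passes the sprung gate and the gate snaps shut behind it. Then prove it with a steady pull straight back of about 10 N against the closed gate, keeping every push and pull well under 40 N, and let go, leaving the hook clipped on, lying down and at rest. Leave the pliers, the blue tin and the white-lidded pot where they are.

Things in the scene. Friction and masses are not known exactly. Their poses are not given: they have to be found in the camera images.
- snap_hook: Loose steel snap hook with wooden grip, 151 mm long (x -35 to 116), 64 wide, 28 high, 0.25 to 0.4 kg, flat on the bench at the start. Origin: under the middle of the grip, at bench level when it lies flat; x from grip to mouth, y across, z up. Grip: block 20 mm wide (y), z 4 to 24, free over 58 mm between two flanges 32 mm wide and 28 mm high at x = -32 and +32.
- hook_mouth (a point): Middle of the hook's mouth (hook frame x 112, y 0, z 14). The fork in front of the grip is 10 mm steel, z 9 to 19: two arms with inner faces at y = +-24, each ending in a rounded nose (x 107 to 117); the noses leave a mouth 20 mm wide (y -10 to 10) with the gate across it just behind. The 8 mm upright must enter along -x of the hook, its axis within 5 mm of y = 0.
- hook_throat (a point): Deepest place of the 8 mm upright's axis in the hook (hook frame x 58, y 0, z 14), where it meets the fork's cross bar (inner face x = 54). The gate can snap shut once the axis is at x = 65 or less. Pulled back, the upright comes to bear on the inside of the shut gate with its axis at x = 96.
- gate (a joint): Sprung gate of the hook: dark 8 mm bar, 36 mm long, hinged beside the mouth (hook frame x 104, y 20), swings inward only. 0 = shut, 1.5 rad = as far in as it goes; 1.2 to 1.3 rad lets the upright pass. Pushing it in takes 2 to 12 N at the mouth; it shuts by itself. Pulled from inside it does not yield.
- tether_rail: Aluminium channel rail 210 mm long (x), 46 mm wide, 12 mm high, screwed to the bench. Origin: centre of its underside. Its +x axis, pointing away from the robot, is the way the hook is pressed on. A carriage with the eye slides along it.
- eye_bar (a point): Point on the axis of the eye's near upright, 45 mm above the bench. The eye is a closed rectangular loop of 8 mm round steel bar standing on the carriage, in the plane of the rail's x and z: near upright here (clear from 19 to 74 mm above the bench), far upright 80 mm farther along rail +x, top bar 80 mm above the bench.
- carriage_top (a point): Middle of the top of the carriage plate (100 x 36 mm), 16 mm above the bench. Carriage and eye slide along rail x with 1 N friction and 30 mm of play in all, at a place set by a hidden stop. Where the eye stands in its play is unknown: pressed, it runs back 0 to 30 mm before it stands firm and the gate yields; pulled, it follows by up to 30 mm before it holds.
- pliers_red: Bystander: pliers with red handles, 102 x 53 x 12 mm, lying on the bench to the left. Origin: centre of its underside.
- tin_rear_blue: Bystander: flat blue tin box, 112 x 73 x 28 mm. Origin: centre of its underside.
- pot_white_lid: Bystander: round pot with a white lid, 45 mm across, 25 mm high. Origin: centre of its underside.

How it is judged:
On the way, in this order (a step that is already met when the one before it is completed fails the run):
1. the eye's near upright is inside the hook and the gate has sprung shut behind it (x of eye_bar in the frame of snap_hook between 0.052 and 0.1 m and y of eye_bar in the frame of snap_hook between -0.024 and 0.024 m and z of eye_bar in the frame of snap_hook between -0.03 and 0.06 m and value of joint gate below 0.12 rad), for 0.1 s.
2. the hook is pulled back so that the shut gate bears on the eye with more than 6 N (all of step 1 and x of eye_bar in the frame of snap_hook above 0.088 m and contact force between snap_hook and tether_rail above 6 N), for 0.2 s.
At the end, for the whole second after the job is handed in: The eye's near upright stands inside the hook (52 to 100 mm along the hook's x, within 24 mm of its middle), the gate is shut (below 0.12 rad), and the hook lies within 0.4 rad of flat, its origin lower than 30 mm above the bench, at rest (all of step 1 and angle between snap_hook's own z axis and vertical below 0.4 rad and height (world z) of snap_hook below 0.03 m and linear speed of snap_hook below 0.02 m/s); the robot touches nothing.
It fails at once if the hook presses or pulls on the eye or rail with more than 40 N (contact force between snap_hook and tether_rail above 40 N).
It fails at once if a bystander is moved more than 20 mm (distance of any of pliers_red, tin_rear_blue, pot_white_lid from where it was at the start of the episode above 0.02 m).
It also fails if it takes over 51 s, if anything falls off the work surface, if the arm or the gripper's body presses on something with over 40 N, if the wrist force passes 120 N, or if a joint passes its speed limit or range.

### The arm

A 6-joint arm with a two-finger parallel gripper is mounted at the origin on a cart in front of the work surface, level with it; the furniture and walls round the work are solid. World frame = base frame: x ahead of the robot, y to its left, z up, the work surface at z = 0. Lengths are in m, angles in rad, forces in N, time in s.
With the tool pointing down it reaches from about 0.275 to 0.775 m from the base axis. Payload 14.6 kg.
Tool frame: the origin (TCP) lies at the very end of the fingers, on their centre line; the grasp point (between the pads) lies 19 mm behind it (env.tcp_to_grasp is the distance from the TCP to the grasp point, in m); z points along the fingers, y is the line along which they close (so a half turn about z gives the same grasp; the last joint's range is limited). The gripper opens to 85 mm and grips with 20 to 120 N. Pads are 22 mm wide; open, the fingers measure 114 mm over their backs; the gripper's body (76 mm by 85 mm) begins 54 mm behind the grasp point. The pads swing forward as they close: fully open they stand 13 mm farther back than shut.
Start: joints at [1.035, 0.263, -0.048, 1.259, 0, 1.415], TCP at [0.195, 0.487, 0.211] pointing down, gripper open.
Joint ranges: [-2.65, 2.65], [-0.89, 1.7], [-1.18, 1.37], [-2.13, 2.11], [-1.35, 1.29], [-3.14, 3.14]. Speed limits (rad/s): [1.89, 1.89, 2.57, 2.79, 3.14, 3.14].

### API

Orientations are given as a unit quaternion [w, x, y, z].
In Python, from plant import env gives the robot as it stands.
- The arm moves only by the tool drive_tool, never from a script. Its argument "moves" is one flat list of numbers, 5 for each row, row after row: the shift along the tool's x, y, z in m, then the turn about the tool's z in degrees, then the gripper command: -1 is shut, 1 is fully open, values between are in proportion. In form: [dx, dy, dz, twist, fingers, dx, dy, dz, twist, fingers, ...]. A call has 1 to 5 rows; each row shifts and turns the commanded pose from where the row before left it, along the tool's axes as they then stand; what a row does not reach is not made up. A row lasts 1/10 s, in which the tool goes at most 50 mm and 8.59 degrees, less where a joint would pass 70% of its speed; a pose out of reach is approached as far as the arm can. A call with a gripper value outside its range is refused whole. The fingers move at their own pace and stop on an object; "grip_force" is the grip in N (left out, the last holds). Time passes only in rows, so rows that do not move let the fingers close. It gives the time, the measured TCP pose, the force, the opening and the grip force at its end, in the units of the state.
- env.read_state(): the state, without advancing time (a new reading comes with each control period).
- env.snapshot(name): name is "scene" or "side" or "wrist"; returns a dict with "image" (384x512x3 uint8, red, green, blue), "depth" (384x512 float32, m along the optical axis (not along the pixel's ray), 0 where there is no reading), "mtx" (3x3 intrinsics, pixels), "position" and "attitude" of the camera in the world; the wrist camera has in their place "T_tool_cam" (4x4, takes a point from camera to tool coordinates, whose origin is the TCP and whose axes are the flange's). Camera axes: x right, y down, z forward; pixel columns grow to the right and rows downward; lengths in m; the calibration is good to about 2 mm. The wrist camera is an equidistant fisheye: a pixel r from the principal point sees the ray r / f radians off the axis. A picture is of the moment at which its call begins: read the wrist's pose just before it.
- env.sign_off(): hands the job in; it is judged then, once.
Trained networks look in the newest picture that a camera, given by its name, has taken for a name from the list of things; names that differ only in an ending like _2 or _b are one class to them, and where a whole thing is asked for, a point or a joint stands for the part that bears it (a point fixed in the world has none). Each returns a list of dicts, best first, with "confidence" (0 to 1); they miss things now and then, are a little off and sometimes report something else, mostly with a low value. They report only what shows in the picture. A call takes as long as a camera call.
- env.recognise(camera, label): "extent" ([left, top, width, height] in pixels, round what is visible of it).
- env.masks_of(camera, label): "region" (384x512 bool, what is visible of it) and "extent" ([left, top, width, height] in pixels, round what is visible of it).
- env.pinpoint(camera, label): "at" ([column, row] in pixels: a listed point, or the origin of a listed thing).
The state is a dict: "clock": time; "q": joint angles; "joint_velocities": joint speeds; "joint_torque": joint torques, N m; "position": TCP position; "tool_rot": TCP orientation; "force": force on the tool from outside, world axes, zero at the start; "moment": the same for the moment, N m; "opening": opening from 0.0 (shut) to 1.0 (fully open); "grip_force": force on a finger pad.
Only numpy, scipy, OpenCV 4.12 (cv2) and the standard library are available. Lean on these libraries where they do the work, as an engineer would, in place of code of your own. Each camera call takes 0.05 s, during which the arm holds its last target. There are 200 camera calls.

## Working session

There is one attempt and no reset: what is moved stays moved. The work goes in short steps, Python scripts to look and compute and a tool call to move; the robot and the scene stay as the last step left them, time stands still between calls to the robot, and variables do not carry over. Pictures are saved under pics/ and viewed, at most 10 in all, crops included, and the job is handed in when it is done.

Besides the shell and the picture viewer there is one more tool, called after "Emit:" as name(argument=value, ...) on one line, values as JSON. drive_tool: Moves the arm, as the interface text tells. Its arguments: {"type":"object","properties":{"moves":{"type":"array"},"grip_force":{"type":"number"}},"required":["moves"]}

```bash
mkdir -p pics; ls; cat > h.py <<'E'
import numpy as np, cv2
from scipy.spatial.transform import Rotation as R
from plant import env
def rot(a):
    a=np.array(a,float)
    return a if a.shape==(3,3) else R.from_quat(a[[1,2,3,0]]).as_matrix()
def snap(n):
    s=env.read_state(); d=env.snapshot(n)
    if n=='wrist':
        T=np.eye(4);T[:3,:3]=rot(s['tool_rot']);T[:3,3]=s['position'];d['T']=T@np.array(d['T_tool_cam'])
    else:
        T=np.eye(4);T[:3,:3]=rot(d['attitude']);T[:3,3]=d['position'];d['T']=T
    d['fish']=n=='wrist'; return d
def ray(d,px):
    K=d['mtx']; x=(px[0]-K[0][2])/K[0][0]; y=(px[1]-K[1][2])/K[1][1]
    if d['fish']:
        r=np.hypot(x,y); v=np.array([x/r*np.sin(r),y/r*np.sin(r),np.cos(r)]) if r>1e-9 else np.array([0,0,1.])
    else: v=np.array([x,y,1.])
    return d['T'][:3,3], d['T'][:3,:3]@(v/np.linalg.norm(v))
def onz(d,px,z):
    o,v=ray(d,px); return o+v*(z-o[2])/v[2]
def tri(obs):
    A=np.zeros((3,3));b=np.zeros(3)
    for d,px in obs:
        o,v=ray(d,px);P=np.eye(3)-np.outer(v,v);A+=P;b+=P@o
    return np.linalg.solve(A,b)
def cloud(d,mask):
    ys,xs=np.nonzero(mask&(d['depth']>0)); z=d['depth'][ys,xs]; K=d['mtx']
    if d['fish']:
        V=np.array([ray(d,(x,y))[1] for x,y in zip(xs,ys)]); zc=V@d['T'][:3,2]
        return d['T'][:3,3]+V*(z/zc)[:,None]
    P=np.c_[(xs-K[0][2])/K[0][0]*z,(ys-K[1][2])/K[1][1]*z,z]
    return P@d['T'][:3,:3].T+d['T'][:3,3]
E
cat > a.py <<'E'
from h import *
D={}
for n in ['scene','side']:
    d=D[n]=snap(n); im=d['image'][:,:,::-1].copy()
    for l in ['snap_hook','hook_mouth','hook_throat','tether_rail','eye_bar','carriage_top','pliers_red','tin_rear_blue','pot_white_lid']:
        r=env.pinpoint(n,l)[:1]
        for q in r:
            print(n,l,np.round(q['at']),round(q['confidence'],2), np.round(onz(d,q['at'],{'hook_mouth':.014,'hook_throat':.014,'eye_bar':.045,'carriage_top':.016}.get(l,0)),3))
            D[n,l]=q['at']; p=tuple(int(v) for v in q['at']); cv2.circle(im,p,2,(0,255,255),-1); cv2.putText(im,l[:8],p,0,.35,(0,0,255))
    for l in ['snap_hook','tether_rail']:
        m=env.masks_of(n,l)
        if m:
            c=cloud(d,m[0]['region']); print(l,'cloud',np.round(np.percentile(c,[2,50,98],axis=0),3).tolist())
    cv2.imwrite(f'pics/{n}0.png',im)
for k in list(D):
    if k[0]=='scene' and ('side',k[1]) in D: print(k[1],'tri',np.round(tri([(D['scene'],D[k]),(D['side'],D['side',k[1]])]),3))
print(env.read_state())
E
python3 a.py
```

```text
pics
scene snap_hook [228. 156.] 0.88 [ 0.43  -0.198  0.   ]
scene hook_mouth [207. 177.] 0.95 [ 0.555 -0.173  0.014]
scene hook_throat [217. 166.] 0.9 [ 0.502 -0.181  0.014]
scene tether_rail [239. 246.] 0.79 [0.703 0.019 0.   ]
scene eye_bar [253. 210.] 0.59 [0.635 0.009 0.045]
scene carriage_top [239. 229.] 0.68 [0.675 0.    0.016]
scene pliers_red [367. 197.] 0.81 [0.396 0.179 0.   ]
scene tin_rear_blue [292. 287.] 0.86 [0.742 0.166 0.   ]
scene pot_white_lid [147. 232.] 0.87 [ 0.774 -0.167  0.   ]
snap_hook cloud [[0.407, -0.211, 0.003], [0.488, -0.187, 0.015], [0.555, -0.15, 0.032]]
tether_rail cloud [[0.6, -0.029, -0.001], [0.697, 0.021, 0.013], [0.779, 0.058, 0.083]]
side snap_hook [189. 174.] 0.89 [ 0.441 -0.201  0.   ]
side hook_mouth [200. 202.] 0.62 [ 0.551 -0.186  0.014]
side hook_throat [196. 189.] 0.59 [ 0.508 -0.189  0.014]
side tether_rail [290. 241.] 0.95 [0.701 0.014 0.   ]
side eye_bar [281. 209.] 0.68 [0.635 0.008 0.045]
side carriage_top [284. 230.] 0.93 [0.678 0.004 0.016]
side pliers_red [316. 143.] 0.67 [0.406 0.162 0.   ]
side tin_rear_blue [357. 244.] 0.82 
[... 590 characters left out ...]
01]
{'clock': 1.2, 'q': array([ 1.03468341e+00,  2.63098080e-01, -4.83098153e-02,  1.25940688e+00,
        3.58223782e-05,  1.41552869e+00]), 'joint_velocities': array([ 0.0003222 ,  0.00180771, -0.00059603,  0.00013915, -0.00078537,
        0.00035104]), 'joint_torque': array([-3.08892886e-04, -6.37437701e+01,  3.84771252e+01,  9.70700239e-04,
        1.09906314e-04, -1.82000531e-05]), 'position': array([0.19512234, 0.48738974, 0.21077567]), 'tool_rot': array([-1.99770662e-05,  1.89273914e-01,  9.81924328e-01, -2.60905793e-06]), 'force': array([-0.07521712,  0.80883242,  0.28573247]), 'moment': array([-0.00413822,  0.00922413,  0.00721196]), 'grip_force': 0.0, 'opening': 1.0015347205811262}
```

View picture.

View pics/scene0.png

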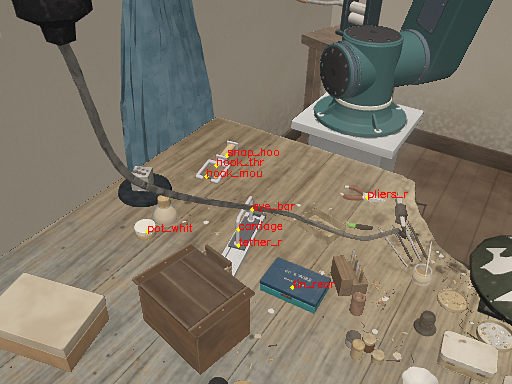

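```bash
cat > b.py <<'E'
from h import *
for n in ['scene','side']:
    d=snap(n)
    c=cloud(d,env.masks_of(n,'tether_rail')[0]['region'])
    for lo,hi in [(.008,.02),(.03,.09)]:
        e=c[(c[:,2]>lo)&(c[:,2]<hi)]
        (cx,cy),(w,h),a=cv2.minAreaRect((e[:,:2]*1000).astype(np.float32)); print(n,'rail',lo,len(e),cx,cy,w,h,a)
        if lo==.03:
            v=cv2.fitLine((e[:,:2]*1000).astype(np.float32),cv2.DIST_HUBER,0,.01,.01).ravel(); print('line',np.degrees(np.arctan2(v[1],v[0])),v[2:])
            for z in (.03,.05,.07):
                s=e[abs(e[:,2]-z)<.008]; print(z,np.round(np.median(s[s[:,0]<.66],axis=0),4), len(s))
    c=cloud(d,env.masks_of(n,'snap_hook')[0]['region']); c=c[(c[:,2]>.006)&(c[:,2]<.04)]
    print(n,'hook',cv2.minAreaRect((c[:,:2]*1000).astype(np.float32)), c[c[:,0]<.47].mean(0))
E
python3 b.py
```

```text
scene rail 0.008 794 693.0237426757812 17.416423797607422 195.967529296875 44.83876419067383 13.017228126525879
scene rail 0.03 190 732.6641845703125 36.76695251464844 205.6346893310547 18.669294357299805 21.826745986938477
line 13.02918 [686.50226  17.23651]
0.03 [0.6377 0.0059 0.0335] 24
0.05 [0.6378 0.0039 0.0438] 28
0.07 [0.6373 0.0068 0.0669] 44
scene hook ((480.98785400390625, -187.3349609375), (150.716064453125, 66.44026947021484), 8.136675834655762) [ 0.43249795 -0.19053656  0.02401429]
side rail 0.008 678 693.7852783203125 17.096656799316406 201.5384063720703 45.00263977050781 13.557098388671875
side rail 0.03 151 725.40087890625 18.108556747436523 183.87310791015625 16.655134201049805 5.979129314422607
line 12.954123 [672.48364   11.477749]
0.03 [0.6383 0.0036 0.0346] 5
0.05 [0.6371 0.0035 0.053 ] 11
0.07 [0.6374 0.0024 0.0702] 27
side hook ((480.14801025390625, -186.82940673828125), (153.06631469726562, 64.12065887451172), 7.728884696960449) [ 0.43417683 -0.19357364  0.02818374]
```

```bash
python3 - <<'E'
from h import *
d=snap('scene')
for p in [(105,135),(130,172),(170,192),(200,202),(225,206),(240,208),(275,211),(300,217),(330,227),(370,235)]:
    m=np.zeros((384,512),bool); m[p[1]-4:p[1]+5,p[0]]=1
    c=cloud(d,m); i=c[:,2].argmax(); print(p,np.round(c[i],3))
E
```

```text
(105, 135) [1.032 0.079 0.433]
(130, 172) [1.009 0.08  0.376]
(170, 192) [0.958 0.087 0.323]
(200, 202) [0.908 0.092 0.281]
(225, 206) [0.855 0.096 0.244]
(240, 208) [0.821 0.1   0.22 ]
(275, 211) [0.736 0.116 0.158]
(300, 217) [0.68  0.139 0.115]
(330, 227) [0.643 0.186 0.086]
(370, 235) [0.582 0.249 0.049]
```

View pics/side0.png

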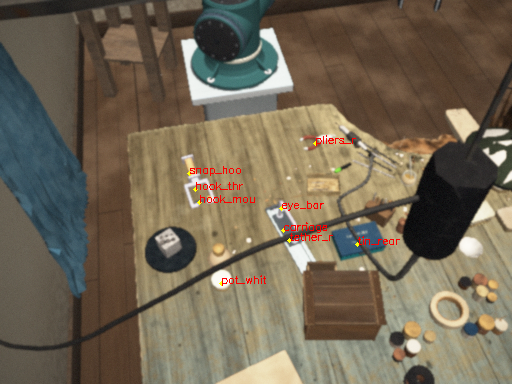

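```bash
cat >> h.py <<'E'
def plan(p,yaw,n):
    "rows to bring TCP to p with tool y (mod 180) at world angle yaw deg"
    s=env.read_state(); M=rot(s['tool_rot']); p0=np.array(s['position']); a=np.degrees(np.arctan2(M[1,1],M[0,1]))
    dy=(yaw-a+90)%180-90; step=(np.array(p)-p0)/n
    print('at',np.round(p0,4),'yaw',round(a,2),'tilt z',np.round(M[:,2],3),'F',np.round(s['force'],1),'open',round(s['opening'],3),'t',round(s['clock'],2))
    for i in range(n):
        Mi=R.from_euler('z',dy/n*i,degrees=True).as_matrix()@M
        print(np.round(Mi.T@step,4).tolist(),round(-dy/n,2))
E
python3 -c "
from h import *
plan([.440,-.193,.17],98,15)"
```

```text
at [0.1952 0.4874 0.2108] yaw 68.18 tilt z [ 0.  0. -1.] F [-0.2 -0.1  0.1] open 0.999 t 1.55
[-0.032, -0.036, 0.0027] -1.99
[-0.0307, -0.0371, 0.0027] -1.99
[-0.0294, -0.0382, 0.0027] -1.99
[-0.0281, -0.0392, 0.0027] -1.99
[-0.0267, -0.0401, 0.0027] -1.99
[-0.0253, -0.041, 0.0027] -1.99
[-0.0239, -0.0419, 0.0027] -1.99
[-0.0224, -0.0427, 0.0027] -1.99
[-0.0209, -0.0434, 0.0027] -1.99
[-0.0194, -0.0441, 0.0027] -1.99
[-0.0178, -0.0448, 0.0027] -1.99
[-0.0163, -0.0454, 0.0027] -1.99
[-0.0147, -0.0459, 0.0027] -1.99
[-0.0131, -0.0464, 0.0027] -1.99
[-0.0115, -0.0468, 0.0027] -1.99
```

Emit:
drive_tool(moves=[-0.032,-0.036,0.0027,-2,1,-0.031,-0.037,0.0027,-2,1,-0.029,-0.038,0.0027,-2,1,-0.028,-0.039,0.0027,-2,1,-0.027,-0.04,0.0027,-2,1])

```text
clock: 2.05
position: [0.2771, 0.2597, 0.1973]
tool_rot: [0.0, 0.102, 0.995, 0.0]
force: [1.3, -0.6, 0.2]
opening: 0.997
grip_force: 0.0
```

Emit:
drive_tool(moves=[-0.025,-0.041,0.0027,-2,1,-0.024,-0.042,0.0027,-2,1,-0.022,-0.043,0.0027,-2,1,-0.021,-0.043,0.0027,-2,1,-0.019,-0.044,0.0027,-2,1])

```text
clock: 2.55
position: [0.3563, 0.0386, 0.1843]
tool_rot: [0.001, 0.017, 1.0, -0.0]
force: [1.5, 1.0, -0.4]
opening: 1.0
grip_force: 0.0
```

Emit:
drive_tool(moves=[-0.018,-0.045,0.0027,-2,1,-0.016,-0.045,0.0027,-2,1,-0.015,-0.046,0.0027,-2,1,-0.013,-0.046,0.0027,-2,1,-0.012,-0.047,0.0027,-2,1])

```text
clock: 3.05
position: [0.438, -0.1883, 0.1706]
tool_rot: [0.0, -0.07, 0.998, -0.0]
force: [0.4, 1.4, 0.6]
opening: 1.001
grip_force: 0.0
```

```bash
python3 - <<'E'
from h import *
d=snap('wrist'); im=d['image'][:,:,::-1].copy()
for l,z in [('snap_hook',0),('hook_mouth',.014),('hook_throat',.014),('gate',.014)]:
    for q in env.pinpoint('wrist',l)[:1]:
        print(l,np.round(q['at']),round(q['confidence'],2),np.round(onz(d,q['at'],z),4)); cv2.circle(im,tuple(int(v) for v in q['at']),3,(0,0,255),-1)
m=env.masks_of('wrist','snap_hook')[0]['region']
ys,xs=np.nonzero(m)
c=cloud(d,m); print(np.round(np.percentile(c,[1,50,99],axis=0),3).tolist())
k=c[(c[:,2]>.004)&(c[:,2]<.04)]; print(cv2.minAreaRect((k[:,:2]*1000).astype(np.float32)))
g=c[(c[:,2]>.0215)&(c[:,2]<.04)]; print('flange tops+grip',cv2.minAreaRect((g[:,:2]*1000).astype(np.float32)))
cv2.imwrite('pics/w1.png',im)
plan([.440,-.193,.06],98,3)
E
```

```text
snap_hook [249. 163.] 0.78 [ 0.4335 -0.1941  0.    ]
hook_mouth [250. 249.] 0.59 [ 0.5361 -0.1782  0.014 ]
hook_throat [249. 216.] 0.63 [ 0.4927 -0.1858  0.014 ]Traceback (most recent call last):
  File "<stdin>", line 4, in <module>
ValueError: it knows: carriage_top, eye_bar, hook_mouth, hook_throat, pliers_red, pot_white_lid, snap_hook, tether_rail, tin_rear_blue
```

```bash
python3 - <<'E'
from h import *
d=snap('wrist'); im=d['image'][:,:,::-1].copy()
m=env.masks_of('wrist','snap_hook')[0]['region']
c=cloud(d,m); print(np.round(np.percentile(c,[1,50,99],axis=0),3).tolist())
k=c[(c[:,2]>.004)&(c[:,2]<.04)]; print(cv2.minAreaRect((k[:,:2]*1000).astype(np.float32)))
g=c[(c[:,2]>.0215)&(c[:,2]<.04)]; print('flange tops+grip',cv2.minAreaRect((g[:,:2]*1000).astype(np.float32)))
im[m,2]=im[m,2]//2+127
cv2.imwrite('pics/w1.png',im)
plan([.440,-.193,.06],98,3)
E
```

```text
[[0.401, -0.216, -0.001], [0.477, -0.191, 0.017], [0.551, -0.149, 0.035]]
((476.2024841308594, -187.88827514648438), (151.2801971435547, 64.86310577392578), 8.798373222351074)
flange tops+grip ((436.91571044921875, -193.3936309814453), (69.21769714355469, 31.832792282104492), 8.182531356811523)
at [ 0.4374 -0.1853  0.1707] yaw 97.94 tilt z [-0.  0. -1.] F [0.3 0.  0.6] open 0.997 t 3.35
[-0.0005, -0.0027, 0.0369] -0.02
[-0.0005, -0.0027, 0.0369] -0.02
[-0.0005, -0.0027, 0.0369] -0.02
```

View pics/w1.png

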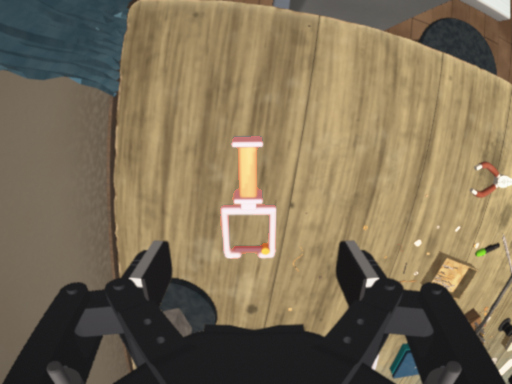

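Emit:
drive_tool(moves=[0.002,-0.008,0.045,-0.3,1,0,0,0.045,0,1,0,0,0.04,0,0.6,0,0,0.025,0,0.3,0,0,0.009,0,0], grip_force=70)

```text
clock: 3.85
position: [0.4356, -0.1924, 0.0051]
tool_rot: [-0.001, -0.072, 0.997, 0.001]
force: [0.3, 0.7, 0.5]
opening: 0.519
grip_force: 0.0
```

Emit:
drive_tool(moves=[0,0,0,0,-0.1,0,0,0,0,-1,0,0,0,0,-1,0,0,0,0,-1,0,0,0,0,-1])

```text
clock: 4.35
position: [0.4373, -0.1946, 0.0073]
tool_rot: [0.0, -0.072, 0.997, -0.0]
force: [0.5, 0.3, 0.5]
opening: 0.001
grip_force: 0.2
```

Emit:
drive_tool(moves=[0,0,0,0,-1,0,0,0,0,-1,0,0,0,0,-1])

```text
clock: 4.65
position: [0.4369, -0.1944, 0.0067]
tool_rot: [0.0, -0.072, 0.997, -0.0]
force: [0.2, 0.2, -1.2]
opening: -0.001
grip_force: 0.2
```

```bash
python3 - <<'E'
from h import *
d=snap('wrist'); cv2.imwrite('pics/w2.png',d['image'][:,:,::-1])
for n in ['scene','side']:
    d=snap(n); c=cloud(d,env.masks_of(n,'snap_hook')[0]['region']); k=c[(c[:,2]>.004)&(c[:,2]<.04)]; print(cv2.minAreaRect((k[:,:2]*1000).astype(np.float32)))
d=snap('side'); cv2.imwrite('pics/s2.png',cv2.resize(d['image'][120:240,130:270,::-1],None,fx=4,fy=4))
E
```

```text
((481.60577392578125, -189.0443572998047), (151.44326782226562, 65.54618072509766), 10.313020706176758)
((481.7572326660156, -186.88153076171875), (147.84938049316406, 63.94864273071289), 8.201961517333984)
```

View pics/w2.png

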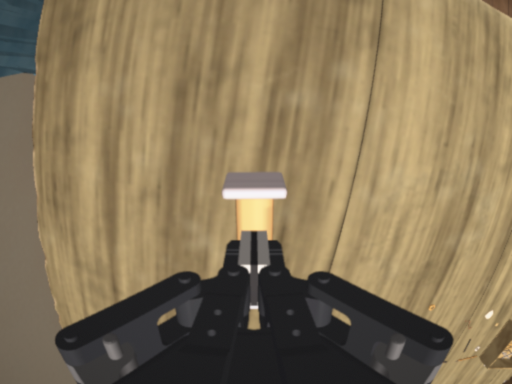

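View pics/s2.png

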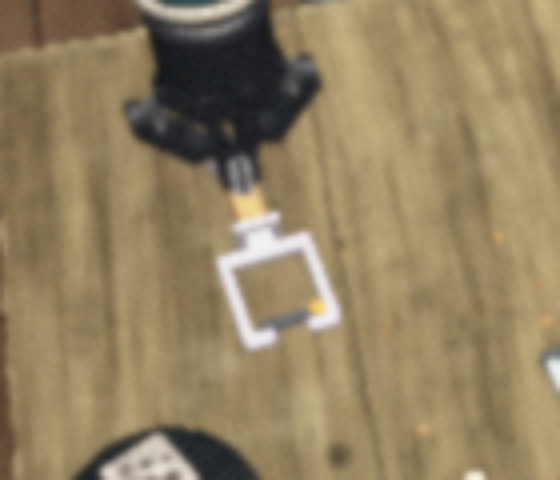

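```bash
python3 - <<'E'
from h import *
d=snap('wrist'); s=env.read_state(); print(s['position'],np.round(s['force'],1),np.round(s['q'],3))
Tt=np.array(d['T_tool_cam']); print(np.round(Tt,3).tolist(), env.tcp_to_grasp)
M=rot(s['tool_rot'])
for nm,p in [('flange top',(253,193)),('flange face',(253,181)),('grip',(253,215)),('grip near fingers',(253,226)),('finger top L',(246,240)),('finger L',(246,255)),('fingR',(263,240)),('finger 225',(233,245)),('orange low',(253,320)),('gap',(253,290)),('table',(150,100)),('table',(350,150))]:
    m=np.zeros((384,512),bool); m[p[1],p[0]]=1; c=cloud(d,m)
    if len(c): print(nm,np.round(c[0],4),'tool',np.round(M.T@(c[0]-s['position']),4))
E
```

```text
[ 0.43689926 -0.19433217  0.00660451] [-0.1 -1.6  0.3] [-0.589  0.348 -0.538  0.685  0.    -0.733]
[[0.001, -0.955, -0.297, 0.076], [1.0, 0.001, -0.0, 0.0], [0.0, -0.297, 0.955, -0.162], [0.0, 0.0, 0.0, 1.0]] 0.0187
flange top [ 0.4052 -0.1989  0.0321] tool [ 0.0321  0.     -0.0255]
flange face [ 0.4017 -0.1994  0.0229] tool [ 0.0355 -0.     -0.0163]
grip [ 0.4184 -0.197   0.0275] tool [ 0.0187  0.     -0.0209]
grip near fingers [ 0.4244 -0.1961  0.0277] tool [ 0.0126  0.     -0.0211]
finger top L [ 0.426  -0.1993  0.0417] tool [ 0.0115 -0.0033 -0.0351]
finger L [ 0.4254 -0.199   0.0571] tool [ 0.012  -0.0029 -0.0505]
fingR [ 0.425  -0.1912  0.0413] tool [ 0.0113  0.0048 -0.0347]
finger 225 [ 0.4304 -0.2051  0.0402] tool [ 0.0079 -0.0097 -0.0336]
orange low [ 0.5153 -0.183  -0.0016] tool [-0.0792 -0.0001  0.0082]
gap [ 0.4381 -0.1941  0.0646] tool [-0.0013  0.0001 -0.058 ]
table [ 0.3679 -0.2653 -0.0006] tool [ 0.0784 -0.0603  0.0072]
table [ 0.3806 -0.1441 -0.0005] tool [0.0485 0.0578 0.0071]
```

```bash
python3 - <<'E'
from h import *
d=snap('wrist'); s=env.read_state(); M=rot(s['tool_rot'])
for col in (246,262,230,277):
  for r in range(222,246,2):
    m=np.zeros((384,512),bool); m[r,col]=1; c=cloud(d,m)
    if len(c): print(col,r,d['image'][r,col],'tool',np.round(M.T@(c[0]-s['position']),4))
E
```

```text
246 222 [249 224 150] tool [ 0.015  -0.0036 -0.0215]
246 224 [249 224 150] tool [ 0.0135 -0.0036 -0.0205]
246 226 [249 224 150] tool [ 0.0123 -0.0037 -0.0204]
246 228 [249 224 150] tool [ 0.011  -0.0037 -0.0201]
246 230 [218 181 130] tool [ 0.0097 -0.0037 -0.0198]
246 232 [121 114 108] tool [ 0.0115 -0.0035 -0.0262]
246 234 [116 111 106] tool [ 0.0114 -0.0035 -0.0282]
246 236 [115 110 106] tool [ 0.0117 -0.0034 -0.031 ]
246 238 [116 111 107] tool [ 0.0118 -0.0033 -0.0334]
246 240 [115 110 106] tool [ 0.0115 -0.0033 -0.0351]
246 242 [115 110 106] tool [ 0.0105 -0.0033 -0.0352]
246 244 [116 111 107] tool [ 0.011  -0.0032 -0.0382]
262 222 [250 228 155] tool [ 0.0141  0.0047 -0.0193]
262 224 [250 227 154] tool [ 0.0132  0.0047 -0.0198]
262 226 [250 226 154] tool [ 0.0125  0.0047 -0.0208]
262 228 [250 226 153] tool [ 0.0112  0.0047 -0.0204]
262 230 [218 180 130] tool [ 0.0094  0.0048 -0.0191]
262 232 [121 114 107] tool [ 0.0115  0.0046 -0.026 ]
262 234 [115 110 106] tool [ 0.0117  0.0045 -0.0289]
262 236 [115 110 107] tool [ 0.0112  0.0045 -0.0301]
262 238 [115 110 106] tool [ 0.0114  0.0
[... 868 characters left out ...]
 101] tool [0.0013 0.0149 0.0071]
277 226 [160 137  98] tool [0.0001 0.0149 0.0067]
277 228 [157 134  96] tool [-0.0015  0.015   0.0071]
277 230 [154 131  94] tool [-0.003   0.0151  0.0074]
277 232 [151 129  93] tool [-0.0052  0.0152  0.009 ]
277 234 [147 125  89] tool [-0.0061  0.0152  0.008 ]Traceback (most recent call last):
  File "<stdin>", line 5, in <module>
  File "h.py", line 30, in cloud
    V=np.array([ray(d,(x,y))[1] for x,y in zip(xs,ys)]); zc=V@d['T'][:3,2]
                                                            ~^~~~~~~~~~~~~
ValueError: matmul: Input operand 1 has a mismatch in its core dimension 0, with gufunc signature (n?,k),(k,m?)->(n?,m?) (size 3 is different from 0)
```

Emit:
drive_tool(moves=[0,0,-0.03,0,-1,0,0,-0.03,0,-1,0,0,0,0,-1])

```text
clock: 5.35
position: [0.4385, -0.1953, 0.0696]
tool_rot: [0.002, -0.072, 0.997, -0.001]
force: [0.4, -1.4, -0.5]
opening: -0.001
grip_force: 0.0
```

```bash
python3 - <<'E'
from h import *
d=snap('wrist'); s=env.read_state(); M=rot(s['tool_rot']); print(s['position'],s['opening'],s['force'])
for col in (246,262):
  for r in range(200,260,3):
    m=np.zeros((384,512),bool); m[r,col]=1; c=cloud(d,m) if d['depth'][r,col]>0 else []
    if len(c): print(col,r,d['image'][r,col],'tool',np.round(M.T@(c[0]-s['position']),4))
cv2.imwrite('pics/w3.png',d['image'][:,:,::-1])
E
```

```text
[ 0.43782123 -0.19487662  0.06787914] 0.0010099099965104907 [ 0.79287814  0.55099538 -1.03505258]
246 200 [240 203 132] tool [ 0.004  -0.0058  0.041 ]
246 203 [240 202 132] tool [ 0.0015 -0.0058  0.0415]
246 206 [240 201 131] tool [-0.0006 -0.0058  0.0409]
246 209 [239 201 130] tool [-0.003  -0.0059  0.041 ]
246 212 [239 200 130] tool [-0.006  -0.0059  0.0424]
246 215 [238 199 128] tool [-0.0083 -0.0059  0.0422]
246 218 [238 197 128] tool [-0.0111 -0.006   0.043 ]
246 221 [237 196 127] tool [-0.0138 -0.006   0.0435]
246 224 [237 195 126] tool [-0.0164 -0.006   0.0439]
246 227 [236 194 126] tool [-0.0187 -0.0061  0.0435]
246 230 [195 157 114] tool [-0.021  -0.0061  0.0428]
246 233 [116 110 107] tool [ 0.0106 -0.004  -0.0282]
246 236 [115 110 107] tool [ 0.0112 -0.0039 -0.0329]
246 239 [115 110 106] tool [ 0.0115 -0.0038 -0.0369]
246 242 [115 110 106] tool [ 0.0108 -0.0037 -0.0385]
246 245 [115 110 106] tool [ 0.011  -0.0036 -0.042 ]
246 248 [115 110 106] tool [ 0.0106 -0.0036 -0.0442]
246 251 [115 110 107] tool [ 0.0112 -0.0035 -0.048 ]
246 254 [115 110 107] tool [ 0.0112 -0.0034 -0.0
[... 411 characters left out ...]
61  0.0422]
262 221 [242 210 139] tool [-0.0132  0.0061  0.0422]
262 224 [242 210 139] tool [-0.0162  0.0062  0.0434]
262 227 [242 210 139] tool [-0.0185  0.0062  0.0429]
262 230 [204 169 122] tool [-0.0212  0.0062  0.0433]
262 233 [116 110 106] tool [ 0.0111  0.0041 -0.0294]
262 236 [116 111 107] tool [ 0.0111  0.004  -0.0326]
262 239 [115 110 107] tool [ 0.0108  0.0039 -0.0355]
262 242 [116 111 107] tool [ 0.0104  0.0039 -0.0379]
262 245 [115 110 106] tool [ 0.0111  0.0037 -0.0422]
262 248 [115 109 106] tool [ 0.0106  0.0037 -0.0441]
262 251 [115 110 107] tool [ 0.0109  0.0036 -0.0475]
262 254 [115 110 106] tool [ 0.0115  0.0035 -0.0513]
262 257 [115 110 106] tool [ 0.0115  0.0035 -0.0538]
```

View pics/w3.png

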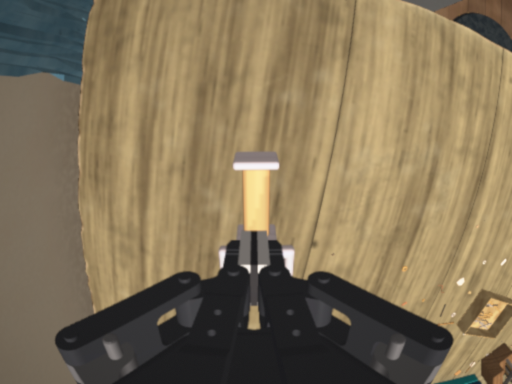

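Emit:
drive_tool(moves=[0,0,0,0,0.3,0,0,0,0,0.3,0,0,0.02,0,0.3,0,0,0.03,0,0.3,0,0,0.015,0,0.3])

```text
clock: 5.9
position: [0.4357, -0.1935, -0.0008]
tool_rot: [-0.001, -0.072, 0.997, 0.001]
force: [0.3, -0.6, 0.0]
opening: 0.65
grip_force: 0.0
```

Emit:
drive_tool(moves=[0,0,0.008,0,0.3,0,0,0.005,0,0.3,0,0,0.004,0,0.3,0,0,0.003,0,0.3])

```text
clock: 6.3
position: [0.4372, -0.1945, -0.0183]
tool_rot: [0.0, -0.072, 0.997, -0.0]
force: [0.1, -0.8, 0.3]
opening: 0.647
grip_force: 0.0
```

No contact force, TCP at -0.018: the finger ends are indeed shorter than stated. Close now.

Emit:
drive_tool(moves=[0,0,0,0,0,0,0,0,0,-1,0,0,0,0,-1,0,0,0,0,-1,0,0,0,0,-1], grip_force=70)

```text
clock: 6.8
position: [0.4372, -0.1945, -0.018]
tool_rot: [0.0, -0.072, 0.997, -0.0]
force: [-0.6, -0.4, 6.8]
opening: 0.216
grip_force: 69.1
```

Emit:
drive_tool(moves=[0,0,0,0,-1,0,0,0,0,-1])

```text
clock: 7.0
position: [0.4372, -0.1945, -0.018]
tool_rot: [0.0, -0.072, 0.997, -0.0]
force: [-0.5, 0.5, 6.5]
opening: 0.223
grip_force: 69.1
```

Emit:
drive_tool(moves=[0,0,-0.01,0,-1,0,0,-0.02,0,-1,0,0,0,0,-1])

```text
clock: 7.3
position: [0.4378, -0.1949, 0.0136]
tool_rot: [0.001, -0.072, 0.997, -0.001]
force: [-0.2, 0.5, -3.4]
opening: 0.222
grip_force: 68.8
```

```bash
python3 -c "
from h import *
plan([.4995,-.0265,.012],103.1,5)"
```

```text
at [ 0.4378 -0.1949  0.0136] yaw 98.23 tilt z [ 0.002 -0.002 -1.   ] F [-0.2  0.5 -3.4] open 0.222 t 7.3
[-0.017, 0.0316, 0.0003] -0.97
[-0.0176, 0.0313, 0.0003] -0.97
[-0.0181, 0.031, 0.0003] -0.97
[-0.0186, 0.0307, 0.0003] -0.97
[-0.0191, 0.0303, 0.0003] -0.97
```

Emit:
drive_tool(moves=[-0.017,0.032,0,-1,-1,-0.018,0.031,0,-1,-1,-0.018,0.031,0,-1,-1,-0.018,0.031,0,-1,-1,-0.019,0.03,0,-1,-1])

```text
clock: 7.8
position: [0.4979, -0.0243, 0.0112]
tool_rot: [-0.0, -0.116, 0.993, 0.0]
force: [0.6, -0.1, -3.1]
opening: 0.218
grip_force: 68.9
```

Emit:
drive_tool(moves=[0,0,0,0,-1,0,0,0,0,-1,0,0,0,0,-1])

```text
clock: 8.1
position: [0.4976, -0.0263, 0.0113]
tool_rot: [-0.0, -0.115, 0.993, -0.0]
force: [0.1, -0.2, -2.9]
opening: 0.217
grip_force: 69.3
```

```bash
cat > c.py <<'E'
from h import *
import sys
s=env.read_state(); print(s['position'],np.round(s['force'],1))
D={}
for n in ['scene','side']:
    d=D[n]=snap(n); im=d['image'][:,:,::-1].copy()
    for l in ['hook_mouth','hook_throat','eye_bar','snap_hook']:
        q=env.pinpoint(n,l)
        if q: D[n,l]=q[0]['at']; print(n,l,np.round(q[0]['at'],1),round(q[0]['confidence'],2))
    m=env.masks_of(n,'snap_hook')[0]['region']; c=cloud(d,m); ctr=np.median(c[:,:2],axis=0)
    k=c[(c[:,2]>.025)&(c[:,2]<.058)&(np.hypot(*(c[:,:2]-ctr).T)<.12)]; f=k[(k[:,0]-ctr[0])>-.0]
    print(n,'hook rect',[np.round(v,1) for v in cv2.minAreaRect((k[:,:2]*1000).astype(np.float32))],'z med',np.median(k[:,2]))
    e=cloud(d,env.masks_of(n,'tether_rail')[0]['region']); e=e[(e[:,2]>.025)&(e[:,2]<.072)&(e[:,0]<.67)&(e[:,0]>.58)]; print('upright',len(e),np.round(np.median(e,axis=0),4) if len(e) else '')
    x,y=[int(v) for v in D.get((n,'eye_bar'),(253,210))]; x0,y0=max(0,x-60),y-50
    cv2.imwrite(f'pics/{n}_{sys.argv[1]}.png',cv2.resize(d['image'][y0:y0+90,x0:x0+100,::-1],None,fx=6,fy=6,interpolation=cv2.INTER_CUBIC))
for l in ['hook_mouth','hook_throat','eye_bar','snap_hook']:
    if ('scene',l) in D and ('side',l) in D: print(l,'tri',np.round(tri([(D[n],D[n,l]) for n in ('scene','side')]),4))
E
python3 c.py 1
```

```text
[ 0.49758564 -0.02628982  0.01134828] [ 0.1 -0.2 -2.9]
scene hook_mouth [261.6 189.1] 0.74
scene hook_throat [263.6 190.6] 0.69
scene eye_bar [250.8 213. ] 0.96
scene snap_hook [269.6 176.3] 0.79
scene hook rect [array([541.3, -16.9]), array([144. ,  64.9]), np.float64(14.0)] z med 0.04400738767463286
upright 44 [0.6375 0.0049 0.0381]
side hook_mouth [271.6 203.5] 0.94
side hook_throat [262.  188.5] 0.83
side eye_bar [279.4 208.4] 0.91
side snap_hook [255.5 172.2] 0.79
side hook rect [array([551.7, -13.9]), array([127. ,  63.9]), np.float64(11.3)] z med 0.04561450397258049
upright 34 [0.6363 0.0038 0.0469]
hook_mouth tri [ 0.6039 -0.0049  0.0589]
hook_throat tri [ 0.5452 -0.0211  0.0248]
eye_bar tri [0.6293 0.0037 0.0332]
snap_hook tri [ 0.5019 -0.0297  0.0383]
```

```bash
python3 - <<'E'
import cv2,numpy as np
a=cv2.imread('pics/scene_1.png');b=cv2.imread('pics/side_1.png')
cv2.imwrite('pics/both1.png',cv2.resize(np.hstack([a,b]),(800,360)))
E
```

```text
(no output)
```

View pics/both1.png

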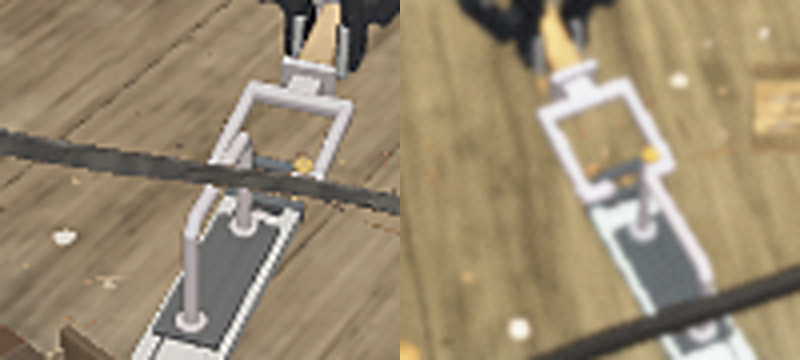

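Emit:
drive_tool(moves=[-0.005,-0.0015,0,0,-1,-0.005,0,0,0,-1,-0.005,0,0,0,-1,-0.005,0,0,0,-1,0,0,0,0,-1])

```text
clock: 9.3
position: [0.5186, -0.0225, 0.0116]
tool_rot: [0.0, -0.115, 0.993, -0.0]
force: [-0.1, 0.1, -2.7]
opening: 0.218
grip_force: 69.3
```

Emit:
drive_tool(moves=[-0.003,0,0,0,-1,-0.003,0,0,0,-1])

```text
clock: 9.5
position: [0.5237, -0.0212, 0.0116]
tool_rot: [-0.0, -0.115, 0.993, 0.0]
force: [0.1, 0.0, -3.1]
opening: 0.223
grip_force: 69.3
```

Emit:
drive_tool(moves=[-0.003,0,0,0,-1,-0.003,0,0,0,-1])

```text
clock: 9.7
position: [0.5295, -0.0199, 0.0116]
tool_rot: [-0.0, -0.115, 0.993, 0.0]
force: [-0.5, 0.5, -1.8]
opening: 0.221
grip_force: 69.3
```

Emit:
drive_tool(moves=[-0.003,0,0,0,-1,-0.003,0,0,0,-1])

```text
clock: 9.9
position: [0.5355, -0.0184, 0.0116]
tool_rot: [-0.0, -0.115, 0.993, 0.0]
force: [-1.6, 0.0, -2.4]
opening: 0.222
grip_force: 69.3
```

Emit:
drive_tool(moves=[-0.003,0,0,0,-1,-0.003,0,0,0,-1])

```text
clock: 10.1
position: [0.5414, -0.0171, 0.0116]
tool_rot: [-0.0, -0.115, 0.993, 0.0]
force: [-0.8, -0.9, -2.6]
opening: 0.219
grip_force: 69.3
```

Emit:
drive_tool(moves=[-0.003,0,0,0,-1,-0.003,0,0,0,-1])

```text
clock: 10.3
position: [0.5472, -0.0157, 0.0116]
tool_rot: [-0.0, -0.115, 0.993, 0.0]
force: [-1.4, -0.5, -3.1]
opening: 0.218
grip_force: 69.3
```

Emit:
drive_tool(moves=[-0.003,0,0,0,-1,-0.003,0,0,0,-1])

```text
clock: 10.5
position: [0.5525, -0.0143, 0.0114]
tool_rot: [-0.0, -0.115, 0.993, 0.0]
force: [-4.2, 0.2, -3.3]
opening: 0.224
grip_force: 69.3
```

Emit:
drive_tool(moves=[-0.003,0,0,0,-1,-0.003,0,0,0,-1])

```text
clock: 10.7
position: [0.5583, -0.0131, 0.0114]
tool_rot: [-0.001, -0.115, 0.993, -0.0]
force: [-6.7, -1.4, -3.4]
opening: 0.219
grip_force: 69.1
```

Emit:
drive_tool(moves=[-0.003,0,0,0,-1,-0.003,0,0,0,-1])

```text
clock: 10.9
position: [0.5641, -0.0116, 0.0114]
tool_rot: [-0.001, -0.115, 0.993, 0.0]
force: [-5.7, -0.2, -2.3]
opening: 0.221
grip_force: 69.3
```

Emit:
drive_tool(moves=[-0.003,0,0,0,-1,-0.003,0,0,0,-1])

```text
clock: 11.1
position: [0.5698, -0.01, 0.0114]
tool_rot: [-0.001, -0.115, 0.993, 0.0]
force: [-6.3, 0.3, -2.9]
opening: 0.221
grip_force: 69.3
```

```bash
python3 c.py 2; python3 - <<'E'
import cv2,numpy as np
a=cv2.imread('pics/scene_2.png');b=cv2.imread('pics/side_2.png')
cv2.imwrite('pics/both2.png',cv2.resize(np.hstack([a,b]),(800,360)))
E
```

```text
[ 0.56984533 -0.01003628  0.01135662] [-6.3  0.3 -2.9]
scene hook_mouth [243.5 227.2] 0.72
scene hook_throat [252.3 208.1] 0.78
scene snap_hook [260.7 193.9] 0.9
scene hook rect [array([613.6,   9.1]), array([143.5,  59.6]), np.float64(7.9)] z med 0.04617397072118712
upright 61 [0.6614 0.0106 0.0437]
side hook_mouth [283.8 225.6] 0.86
side hook_throat [279.  209.6] 0.85
side eye_bar [266.  194.3] 0.59
side snap_hook [267.3 192.7] 0.88
side hook rect [array([623.6,   3.9]), array([128.6,  63.8]), np.float64(13.5)] z med 0.045578517680671726
upright 72 [0.6597 0.007  0.0426]
hook_mouth tri [0.6673 0.0069 0.0186]
hook_throat tri [0.6313 0.0033 0.0419]
snap_hook tri [ 0.5702 -0.0129  0.0353]
```

View pics/both2.png

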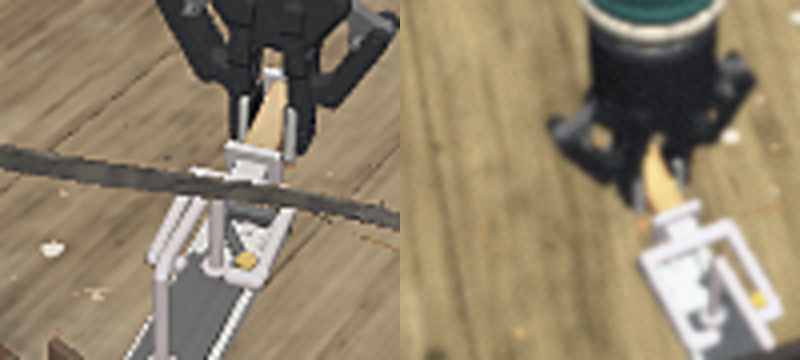

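Emit:
drive_tool(moves=[-0.003,0,0,0,-1,-0.003,0,0,0,-1,-0.003,0,0,0,-1,-0.003,0,0,0,-1])

```text
clock: 12.2
position: [0.5818, -0.0072, 0.0115]
tool_rot: [-0.0, -0.115, 0.993, 0.0]
force: [-5.2, 2.4, -2.6]
opening: 0.223
grip_force: 69.3
```

Emit:
drive_tool(moves=[-0.003,0,0,0,-1,-0.003,0,0,0,-1])

```text
clock: 12.4
position: [0.588, -0.0058, 0.0116]
tool_rot: [0.0, -0.115, 0.993, 0.0]
force: [-2.7, 3.2, -3.4]
opening: 0.221
grip_force: 69.4
```

Emit:
drive_tool(moves=[-0.002,0,0,0,-1,-0.002,0,0,0,-1])

```text
clock: 12.6
position: [0.5926, -0.0052, 0.0118]
tool_rot: [0.001, -0.115, 0.993, -0.0]
force: [-0.7, -0.9, -1.8]
opening: 0.22
grip_force: 69.2
```

Emit:
drive_tool(moves=[-0.002,0,0,0,-1,0,0,0,0,-1])

```text
clock: 12.8
position: [0.5944, -0.0051, 0.0118]
tool_rot: [0.0, -0.115, 0.993, -0.0]
force: [-0.1, 0.2, -3.2]
opening: 0.217
grip_force: 69.2
```

Emit:
drive_tool(moves=[-0.002,0,0,0,-1,0,0,0,0,-1])

```text
clock: 13.0
position: [0.596, -0.0045, 0.0117]
tool_rot: [0.0, -0.115, 0.993, -0.0]
force: [-1.1, 0.0, -2.3]
opening: 0.22
grip_force: 69.2
```

```bash
python3 - <<'E'
from h import *
a=snap('side')['image'][190:265,240:320,::-1]; b=snap('scene')['image'][180:255,200:280,::-1]
cv2.imwrite('pics/both3.png',cv2.resize(np.hstack([b,a]),(800,375),interpolation=cv2.INTER_CUBIC))
E
```

```text
(no output)
```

View pics/both3.png

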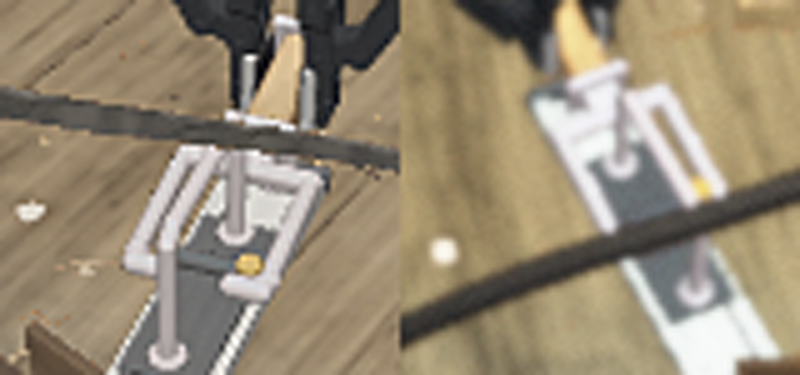

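Emit:
drive_tool(moves=[0.006,0,0,0,-1,0.006,0,0,0,-1,0.006,0,0,0,-1,0.006,0,0,0,-1,0.003,0,0,0,-1])

```text
clock: 13.6
position: [0.5686, -0.0107, 0.0117]
tool_rot: [-0.0, -0.115, 0.993, 0.0]
force: [-0.6, 0.2, -1.7]
opening: 0.217
grip_force: 69.2
```

Emit:
drive_tool(moves=[0.002,0,0,0,-1,0.002,0,0,0,-1,0.002,0,0,0,-1,0.002,0,0,0,-1,0.002,0,0,0,-1])

```text
clock: 14.1
position: [0.5598, -0.0128, 0.0117]
tool_rot: [0.0, -0.115, 0.993, -0.0]
force: [0.5, -0.1, -3.1]
opening: 0.22
grip_force: 69.2
```

Emit:
drive_tool(moves=[0.002,0,0,0,-1,0.002,0,0,0,-1,0.002,0,0,0,-1,0.002,0,0,0,-1,0.002,0,0,0,-1])

```text
clock: 14.6
position: [0.5498, -0.0151, 0.0116]
tool_rot: [0.0, -0.115, 0.993, -0.0]
force: [0.4, -0.2, -3.3]
opening: 0.221
grip_force: 69.2
```

Emit:
drive_tool(moves=[0.002,0,0,0,-1,0.002,0,0,0,-1,0.002,0,0,0,-1])

```text
clock: 14.9
position: [0.5439, -0.0165, 0.0116]
tool_rot: [0.0, -0.115, 0.993, -0.0]
force: [0.3, 0.5, -3.5]
opening: 0.216
grip_force: 69.2
```

Emit:
drive_tool(moves=[0.0015,0,0,0,-1,0.0015,0,0,0,-1])

```text
clock: 15.1
position: [0.541, -0.0172, 0.0116]
tool_rot: [0.0, -0.115, 0.993, 0.0]
force: [0.8, 0.5, -2.2]
opening: 0.223
grip_force: 69.2
```

Emit:
drive_tool(moves=[0.001,0,0,0,-1,0.001,0,0,0,-1])

```text
clock: 15.3
position: [0.5391, -0.0176, 0.0116]
tool_rot: [-0.0, -0.115, 0.993, 0.0]
force: [1.2, 0.3, -2.9]
opening: 0.221
grip_force: 69.2
```

Emit:
drive_tool(moves=[0.001,0,0,0,-1,0.001,0,0,0,-1])

```text
clock: 15.5
position: [0.5372, -0.0181, 0.0116]
tool_rot: [-0.0, -0.115, 0.993, 0.0]
force: [2.4, 0.0, -2.1]
opening: 0.217
grip_force: 69.2
```

Emit:
drive_tool(moves=[0.001,0,0,0,-1,0.001,0,0,0,-1])

```text
clock: 15.7
position: [0.5352, -0.0185, 0.0116]
tool_rot: [-0.0, -0.115, 0.993, 0.0]
force: [1.3, 0.9, -3.1]
opening: 0.212
grip_force: 69.2
```

Emit:
drive_tool(moves=[0.001,0,0,0,-1,0.001,0,0,0,-1])

```text
clock: 15.9
position: [0.5334, -0.019, 0.0116]
tool_rot: [0.0, -0.115, 0.993, 0.0]
force: [3.0, 1.7, -3.6]
opening: 0.221
grip_force: 69.2
```

Emit:
drive_tool(moves=[0.001,0,0,0,-1,0,0,0,0,-1])

```text
clock: 16.1
position: [0.5332, -0.0192, 0.0118]
tool_rot: [0.001, -0.115, 0.993, 0.0]
force: [5.7, 2.4, -5.1]
opening: 0.216
grip_force: 69.1
```

Emit:
drive_tool(moves=[0.001,0,0,0,-1,0,0,0,0,-1])

```text
clock: 16.3
position: [0.533, -0.0193, 0.012]
tool_rot: [0.001, -0.115, 0.993, 0.0]
force: [9.3, 2.0, -6.6]
opening: 0.221
grip_force: 68.8
```

Emit:
drive_tool(moves=[0,0,0,0,-1,0,0,0,0,-1])

```text
clock: 16.5
position: [0.533, -0.0193, 0.0119]
tool_rot: [0.001, -0.115, 0.993, 0.0]
force: [8.7, 3.4, -6.2]
opening: 0.221
grip_force: 68.8
```

Emit:
drive_tool(moves=[0.0005,0,0,0,-1,0,0,0,0,-1,0,0,0,0,-1,0,0,0,0,-1,0,0,0,0,-1])

```text
clock: 17.0
position: [0.5329, -0.0193, 0.012]
tool_rot: [0.002, -0.115, 0.993, 0.0]
force: [11.7, 3.9, -6.7]
opening: 0.219
grip_force: 68.7
```

Emit:
drive_tool(moves=[-0.003,0,0,0,-1,-0.004,0,0,0,-1,-0.004,0,0,0,-1,-0.004,0,0,0,-1,0,0,0,0,-1])

```text
clock: 17.5
position: [0.546, -0.0161, 0.0116]
tool_rot: [0.0, -0.115, 0.993, -0.0]
force: [-0.6, 0.4, -2.5]
opening: 0.222
grip_force: 69.3
```

Emit:
drive_tool(moves=[0,0,0.005,0,-1,0,0,0.005,0,-1,0,0,0.004,0,-1,0,0,0.003,0,-1,0,0,0,0,-1])

```text
clock: 18.0
position: [0.5456, -0.016, -0.0055]
tool_rot: [0.0, -0.115, 0.993, 0.0]
force: [-1.2, 1.4, 1.2]
opening: 0.22
grip_force: 70.0
```

Emit:
drive_tool(moves=[0,0,0.0015,0,-1,0,0,0.0015,0,-1])

```text
clock: 18.2
position: [0.5459, -0.016, -0.0081]
tool_rot: [0.0, -0.115, 0.993, 0.0]
force: [0.2, 2.9, 3.5]
opening: 0.222
grip_force: 70.1
```

Emit:
drive_tool(moves=[0,0,0,0,-0.4,0,0,0,0,-0.3,0,0,0,0,0,0,0,0,0,0.3,0,0,0,0,0.3])

```text
clock: 18.7
position: [0.5455, -0.0162, -0.0084]
tool_rot: [-0.0, -0.115, 0.993, -0.0]
force: [0.1, -0.0, -0.6]
opening: 0.653
grip_force: 0.0
```

Emit:
drive_tool(moves=[0,0,0,0,0.3,0,0,-0.01,0,0.3,0,0,-0.02,0,0.3,0,0,-0.03,0,0.3,0,0,-0.04,0,0.3])

```text
clock: 19.2
position: [0.5447, -0.016, 0.0925]
tool_rot: [-0.001, -0.115, 0.993, 0.0]
force: [1.1, -0.3, -0.4]
opening: 0.65
grip_force: 0.0
```

Emit:
drive_tool(moves=[0.01,0,-0.04,0,0.3,0.01,0,-0.03,0,0.3,0,0,0,0,0.3])

```text
clock: 19.5
position: [0.527, -0.0211, 0.1662]
tool_rot: [0.003, -0.115, 0.993, -0.001]
force: [0.2, -0.5, -0.8]
opening: 0.65
grip_force: 0.0
```

```bash
python3 - <<'E'
from h import *
s=env.read_state(); print(s['position'],np.round(s['force'],1),s['opening'],s['clock'])
d=snap('scene'); a=snap('side')['image'][170:260,230:326,::-1]; b=d['image'][160:250,200:296,::-1]
c=cloud(d,env.masks_of('scene','snap_hook')[0]['region']); print(np.round(np.percentile(c,[2,50,98],axis=0),3).tolist())
cv2.imwrite('pics/both4.png',cv2.resize(np.hstack([b,a]),(800,375),interpolation=cv2.INTER_CUBIC))
E
```

```text
[ 0.52699419 -0.02112283  0.16620871] [ 0.2 -0.5 -0.8] 0.6498025780575516 19.5
[[0.514, -0.038, 0.001], [0.58, -0.007, 0.023], [0.661, 0.039, 0.03]]
```

View pics/both4.png

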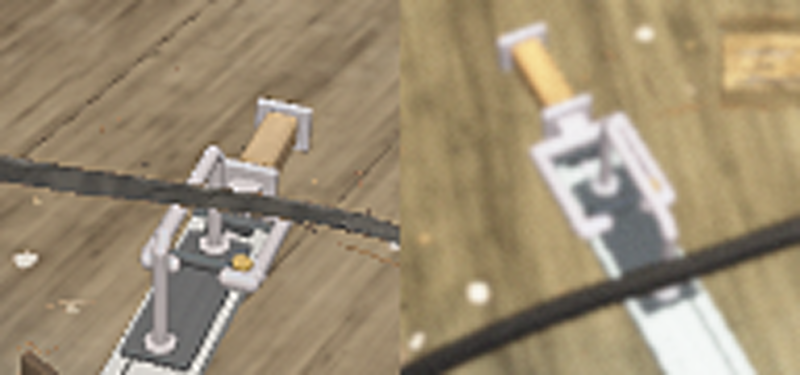

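The hook lies on the rail with the upright inside at about (210,230). The gate is shut across the mouth at about (215,260), and the gripper is clear.

```bash
python3 -c "
from plant import env
print(env.sign_off())"
```

```text
the job is handed in; nothing more can be done
None
```

The hook is clipped onto the eye with the gate shut, was pull-tested at about 12 N, and was released lying flat and still; I handed the job in at about 20 s of the 51 s, and no verdict came back.

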